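# Work the seed dispenser's button against the steel stop

## Robot

A 7-joint arm with a two-finger parallel gripper is mounted at the origin on the work surface. World frame = base frame: x ahead of the robot, y to its left, z up, the work surface at z = 0. Lengths are in m, angles in rad, forces in N, time in s.
With the tool pointing down it reaches from about 0.4 to 0.875 m from the base axis. Payload 19.3 kg.
Tool frame: the origin (TCP) lies at the very end of the fingers, on their centre line; the grasp point (between the pads) lies 19 mm behind it (arm.hold_point_z is the distance from the TCP to the grasp point, in m); z points along the fingers, y is the line along which they close (so a half turn about z gives the same grasp; the last joint's range is limited). The gripper opens to 85 mm and grips with 20 to 120 N. Pads are 22 mm wide; open, the fingers measure 114 mm over their backs; the gripper's body (76 mm by 85 mm) begins 54 mm behind the grasp point. The pads swing forward as they close: fully open they stand 13 mm farther back than shut.
Start: joints at [1.1, 0.521, -0.036, 1.599, 0.021, 1.021, -0.113], TCP at [0.244, -0.575, 0.231] pointing down, gripper open.
Joint ranges: [-2.91, 2.91], [-0.3, 2.13], [-1.5, 1.42], [0.17, 2.43], [-1.26, 4.41], [0.16, 1.93], [-2.52, 2.52]. Speed limits (rad/s): [1.89, 1.89, 2.39, 2.39, 3.01, 3.01, 3.01].

## Interface

Orientations are given as a unit quaternion [w, x, y, z].
In Python, from rig import readout, capture, workorder, arm gives the robot as it stands.
- The arm moves only by the shell command python3 -m jog 'ROWS' [OPENING] [FORCE]. ROWS is JSON, a list of rows, each an object of numbers: "tx", "ty", "tz": the shift along the world's x, y, z in units of 0.15 m (1.0 is 0.15 m); "wx", "wy", "wz": the turn, a rotation vector about the world's x, y, z in units of 120 degrees (1.0 is 120 degrees). A call has 1 to 12 rows; each row is the pose to reach, as a shift and turn from the pose commanded when the call began; what a row does not reach only later rows make up. A row lasts 1/10 s, in which the tool goes at most 50 mm and 8.59 degrees, less where a joint would pass 70% of its speed; a pose out of reach is approached as far as the arm can. A call with a number of a shift or a turn outside -1 to 1 is refused whole. A call with a gripper value outside its range is refused whole. OPENING is the opening, from 0 (shut) to 1 (fully open), set as the call begins (- or left out, the last holds). The fingers move at their own pace and stop on an object; FORCE is the grip in N (left out, the last holds). Time passes only in rows, so rows that repeat a pose let the fingers close. It gives the time, the measured TCP pose, the force, the opening and the grip force at its end, in the units of the state.
- readout.get_obs(): the state, without advancing time (a new reading comes with each control period).
- capture(name): name is "side" or "top" or "wrist"; returns a dict with "img" (400x640x3 uint8, blue, green, red), "depth" (400x640 float32, m along the optical axis (not along the pixel's ray), 0 where there is no reading), "mtx" (3x3 intrinsics, pixels), "R" (3x3) and "t" (3): a world point X has camera coordinates R X + t; the wrist camera has in their place "T_tool_cam" (4x4, takes a point from camera to tool coordinates, whose origin is the TCP and whose axes are the flange's). Camera axes: x right, y down, z forward; pixel columns grow to the right and rows downward; lengths in m; the calibration is good to about 2 mm. A picture is of the moment at which its call begins: read the wrist's pose just before it.
- workorder.close_job(): hands the job in; it is judged then, once.
The state is a dict: "time": time; "joint_pos": joint angles; "joint_velocities": joint speeds; "joint_torque": joint torques, N m; "position": TCP position; "ee_rot": TCP orientation; "force": force on the tool from outside, world axes, zero at the start; "moment": the same for the moment, N m; "width": finger opening in m; "grasp_force": force on a finger pad.
Only numpy, scipy, OpenCV 4.12 (cv2) and the standard library are available. Lean on these libraries where they do the work, as an engineer would, in place of code of your own. Each camera call takes 0.05 s, during which the arm holds its last target. There are 200 camera calls.

## Task

Free the stiff portion slide of the oblong seed dispenser before it is filled: it is loose on the ledge tray and slides away when its button is pushed, so brace its nose against the upright steel stop bar and press the button fully in for about half a second. Then let the button spring back out and leave the dispenser standing flat with its nose against the bar; leave the round dispenser where it is.

Things in the scene. Friction and masses are not known exactly. Their poses are not given: they have to be found in the camera images.
- dispenser: Oblong seed dispenser, loose, under 0.3 kg: white block 64 mm wide (its x), 90 long (its y), 36 high; clear hopper (50 x 54) and small white lid on it to 60 mm high, 12 mm off centre towards the nose. Origin: centre of its underside, z up. The flat nose (-y face, 45 mm from the origin) looks at the stop bar within 10 degrees, 30 to 90 mm from it at first. Button in the middle of the +y face.
- plunger (a joint): Travel of the oblong dispenser's push button, m: 0 is out, 0.008 fully in. Black disc 26 mm in diameter, axis along the dispenser's y, centre 20 mm above the underside; at rest its outer face is 59 mm from the dispenser's origin towards +y (14 mm proud of the block). It moves towards the nose (-y) and springs back: 3 N to start, 6 N when fully in. Sliding the dispenser on the tray takes less than 3 N.
- stop: Fixed upright stop bar of plain steel, screwed across the tray floor: 280 mm long (its x), 14 mm thick (its y), 45 mm high. Origin: centre of its underside, which is on the tray floor, 20 mm above the table. Its +y face (7 mm from the origin) looks to both dispensers and is the one to brace against.
- round: Round seed dispenser, loose on the tray beside the oblong one, to be left alone: white plastic drum 76 mm in diameter, 60 mm high with its clear round hopper and small round lid, the same button sticking out 14 mm from its +y side. Origin: centre of its underside. The two dispensers stand about 150 mm apart, either one nearer to the robot; bamboo marker flat between them. Keep closed fingers low beside the button: nothing else stands within 70 mm beyond the button.
Mind the look-alikes: they are no part of the job. Leave any orange or yellow look-alike of the dispenser alone.

How it is judged:
On the way:
1. the oblong dispenser's button is fully in while the dispenser is braced against the stop bar (value of joint plunger above 0.006 m and contact force between dispenser and stop above 2 N), for 0.25 s.
At the end, for the whole second after the job is handed in: The oblong dispenser stands flat and still with its nose within 12 mm of the stop bar and square to it within 10 degrees, its button sprung back out (within 2 mm), and the round dispenser is within 20 mm of where it began (value of joint plunger below 0.002 m and y of dispenser in the frame of stop between 0.045 and 0.064 m and x of dispenser in the frame of stop between -0.14 and 0.14 m and angle between the y axis of dispenser and the y axis of stop, either way round below 0.18 rad and angle between dispenser's own z axis and vertical below 0.1 rad and linear speed of dispenser below 0.01 m/s and distance of round from where it was at the start of the episode below 0.02 m); the robot touches nothing.
It fails at once if the round dispenser is shifted by more than 20 mm (distance of round from where it was at the start of the episode above 0.02 m).
It also fails if it takes over 35 s, if anything falls off the work surface, if the arm or the gripper's body presses on something with over 40 N, if the wrist force passes 120 N, or if a joint passes its speed limit or range.

## Working session

There is one attempt and no reset: what is moved stays moved. The work goes in short steps, Python scripts to look and compute and a shell command to move; the robot and the scene stay as the last step left them, time stands still between calls to the robot, and variables do not carry over. Pictures are saved under pics/ and viewed, at most 10 in all, crops included, and the job is handed in when it is done.

```bash
mkdir -p pics; ls; python3 - <<'E'
from rig import readout, capture
import cv2,numpy as np
o=readout.get_obs();print(o['time'],o['position'],o['ee_rot'],o['width'],o['force'])
for n in("top","side"):
    c=capture(n);np.savez(f'pics/{n}0.npz',**c);cv2.imwrite(f'pics/{n}0.png',c['img']);print(n,c['mtx'].tolist(),np.round(c['R'],3).tolist(),c['t'])
E
```

```text
pics
0.0 [ 0.24367181 -0.57516671  0.23071221] [-5.60698477e-04  9.79989876e-01  1.99046483e-01 -1.58555644e-04] 0.08554566976809902 [0.00973385 1.01962133 0.10888385]
top [[411.89731506301416, 0.0, 318.45228933358794], [0.0, 411.89731506301416, 201.38611296185496], [0.0, 0.0, 1.0]] [[-0.001, -1.0, -0.023], [-0.98, 0.005, -0.197], [0.197, 0.022, -0.98]] [-0.05527627  0.6418337   0.7808244 ]
side [[425.97823126505125, 0.0, 313.4222294354283], [0.0, 425.97823126505125, 204.36451975271314], [0.0, 0.0, 1.0]] [[-0.705, -0.709, 0.001], [-0.485, 0.481, -0.73], [0.518, -0.515, -0.683]] [0.4076688  0.41238849 0.37123317]
```

View pics/top0.png

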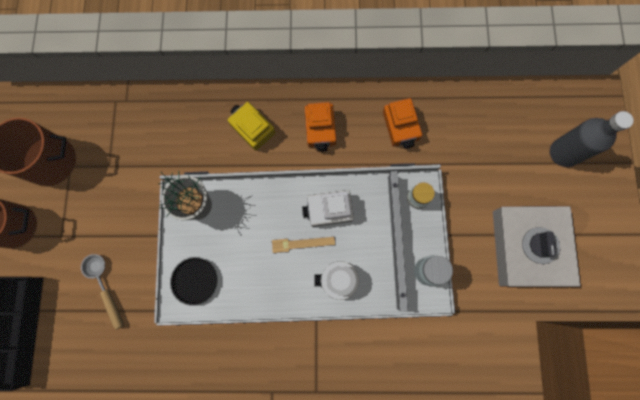

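View pics/side0.png

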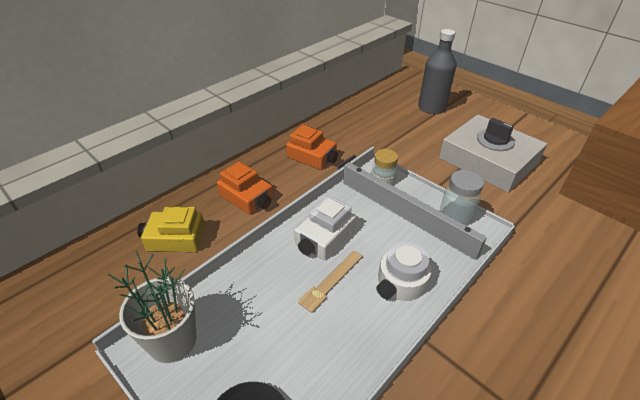

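The top view shows these candidates:
- White oblong at (330,208), with its button at (306,211).
- White round drum at (340,281), with its button at (318,281).
- Orange look-alikes at (320,125) and (403,122), and a yellow one at (250,125).

By the description I choose the white block with the square hopper at (330,208). The bar is at about x=402. Next I measure and crop.

```bash
cat > h.py <<'E'
import numpy as np,cv2
def cloud(c):
    v,u=np.mgrid[:400,:640];K=c['mtx'];d=c['depth']
    P=np.stack([(u-K[0,2])/K[0,0]*d,(v-K[1,2])/K[1,1]*d,d],-1)
    return (P-c['t'])@c['R']
def ray(c,u,v,z):
    K=c['mtx'];r=c['R'].T@np.array([(u-K[0,2])/K[0,0],(v-K[1,2])/K[1,1],1]);o=-c['R'].T@c['t']
    return o+r*(z-o[2])/r[2]
def rect(P):
    r=cv2.minAreaRect((P[:,:2]*1000).astype(np.float32));return np.round(r[0],1),np.round(r[1],1),round(r[2],1)
E
python3 - <<'E'
from h import *
c=dict(np.load('pics/top0.npz'));X=cloud(c);im=c['img'].astype(int)
def reg(n,u0,u1,v0,v1,z0,z1,dark=None):
    m=np.zeros((400,640),bool);m[v0:v1,u0:u1]=1
    m&=(X[...,2]>z0)&(X[...,2]<z1)
    if dark is not None:m&=(im.max(-1)<70)==dark
    P=X[m];print(n,len(P),*rect(P),'z',np.round(np.percentile(P[:,2],[5,50,95]),4));return P
print('tray z',np.median(X[225:232,340:380,2]))
reg('bar top',385,418,165,315,.055,.075)
reg('block top',285,370,180,235,.048,.062,False)
reg('obl all',285,370,180,235,.04,.1,False)
reg('hopper',285,370,180,235,.064,.1,False)
reg('button',295,316,200,222,.026,.06,True)
reg('round',300,365,258,305,.04,.1,False)
reg('rbutton',308,326,270,292,.026,.06,True)
for v in(180,205,230,260,290):
    r=X[v,380:425];print(v,[(380+i,round(p[0],3),round(p[1],3),round(p[2],3)) for i,p in enumerate(r) if p[2]>.05][::5])
cv2.imwrite('pics/crop.png',cv2.resize(c['img'][165:315,270:430],None,fx=4,fy=4,interpolation=cv2.INTER_CUBIC))
E
```

```text
tray z 0.02119201751711392
bar top 1137 [ 573.5 -235.2] [294.   52.1] 1.7 z [0.0583 0.0658 0.0687]
block top 694 [630.3 -74. ] [ 64.7 104.3] 7.4 z [0.0522 0.0566 0.0594]
obl all 1395 [630.3 -74. ] [ 64.7 104.3] 7.4 z [0.0526 0.0596 0.082 ]
hopper 666 [632.6 -92.7] [50.5 53.9] 7.4 z [0.074  0.0783 0.0827]
button 47 [623.2 -29.3] [19.1  9.3] 6.7 z [0.048  0.0522 0.0549]
round 1188 [486.5 -94.4] [86.6 74.6] 58.0 z [0.0541 0.0764 0.0821]
rbutton 58 [483.6 -54.9] [19.7 10.1] 0.1 z [0.0489 0.0519 0.0547]
180 [(390, np.float64(0.688), np.float64(-0.206), np.float64(0.055)), (395, np.float64(0.685), np.float64(-0.215), np.float64(0.065))]
205 [(392, np.float64(0.634), np.float64(-0.208), np.float64(0.059)), (397, np.float64(0.632), np.float64(-0.217), np.float64(0.068)), (418, np.float64(0.635), np.float64(-0.262), np.float64(0.055)), (423, np.float64(0.635), np.float64(-0.272), np.float64(0.054))]
230 [(394, np.float64(0.582), np.float64(-0.209), np.float64(0.066)), (399, np.float64(0.581), np.float64(-0.219), np.float64(0.068))]
260 [(396, np.float64(0.522), np.float64(-0.212), np.float64(0.059)), (401, np.float64(0.522), np.float64(-0.22), np.float64(0.067)), (422, np.float64(0.522), np.float64(-0.26), np.float64(0.074))]
290 [(398, np.float64(0.464), np.float64(-0.214), np.float64(0.058)), (403, np.float64(0.464), np.float64(-0.222), np.float64(0.064))]
```

View pics/crop.png

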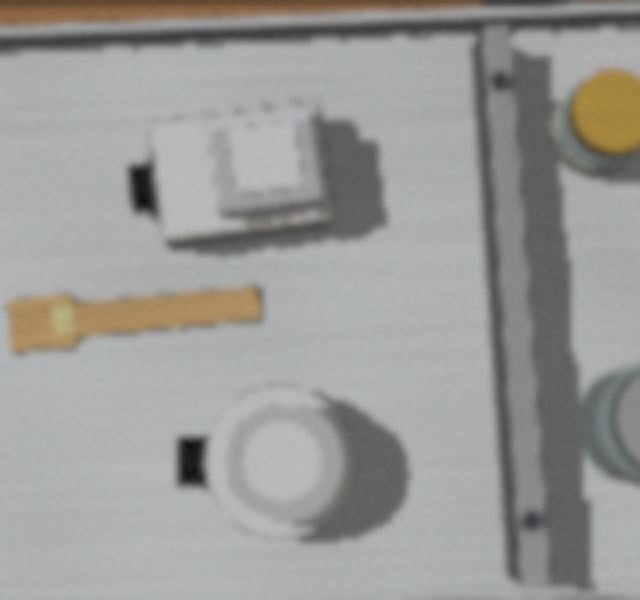

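The crop confirms it: the white rectangular block has a square hopper, a black button to its left at crop (140,188), and the bar to its right. 

Measured values:

| Item | Value |
|---|---|
| Origin | about (0.631, -0.081) |
| Yaw | about +7.5° |
| Button face | about (0.623, -0.022) |
| Bar face at that x | y about -0.209 |
| Bar yaw | about +2° |
| Hopper size | 50.5 x 53.9, matches the description |
| Gap | about 83 mm, within the stated 30–90 |

I move in four hops with the fingers shut, turning +72° so that the fingers' narrow side leads.

```bash
python3 -m jog '[{"tx":0.15,"ty":0.25,"wz":0.04},{"tx":0.3,"ty":0.5,"wz":0.075},{"tx":0.45,"ty":0.75,"wz":0.11},{"tx":0.6,"ty":1.0,"wz":0.15},{"tx":0.6,"ty":1.0,"wz":0.15}]' 0
python3 -m jog '[{"tx":0.15,"ty":0.25,"wz":0.04},{"tx":0.3,"ty":0.5,"wz":0.075},{"tx":0.45,"ty":0.75,"wz":0.11},{"tx":0.6,"ty":1.0,"wz":0.15},{"tx":0.6,"ty":1.0,"wz":0.15}]'
python3 -c "
from rig import readout;o=readout.get_obs();print(o['joint_pos'],o['width'])"
```

```text
[ 1.0997987   0.52192892 -0.03631313  1.59993453  0.02118614  1.02107889
 -0.11281218] 0.0851127606800011invalid input
invalid input
```

```bash
python3 -m jog '[{"tx":0.15,"ty":0.25,"tz":0,"wx":0,"wy":0,"wz":0.04},{"tx":0.3,"ty":0.5,"tz":0,"wx":0,"wy":0,"wz":0.075},{"tx":0.45,"ty":0.75,"tz":0,"wx":0,"wy":0,"wz":0.11},{"tx":0.6,"ty":1.0,"tz":0,"wx":0,"wy":0,"wz":0.15},{"tx":0.6,"ty":1.0,"tz":0,"wx":0,"wy":0,"wz":0.15}]' 0
python3 -c "
from rig import readout;o=readout.get_obs();print(o['joint_pos'],o['width'])"
```

```text
time: 0.6
position: [0.3372, -0.4207, 0.2314]
ee_rot: [-0.001, 0.935, 0.354, 0.001]
force: [-0.1, -1.5, -0.4]
width: 0.0126
grasp_force: 0.0
[ 0.90626386  0.38880691 -0.15768291  1.82101444  0.07133515  0.93782999
 -0.12814774] 0.012601008000343288
```

All six keys are needed in each row. The move worked, so I continue with the remaining hops.

```bash
python3 -m jog '[{"tx":0.15,"ty":0.25,"tz":0,"wx":0,"wy":0,"wz":0.04},{"tx":0.3,"ty":0.5,"tz":0,"wx":0,"wy":0,"wz":0.075},{"tx":0.45,"ty":0.75,"tz":0,"wx":0,"wy":0,"wz":0.11},{"tx":0.6,"ty":1.0,"tz":0,"wx":0,"wy":0,"wz":0.15},{"tx":0.6,"ty":1.0,"tz":0,"wx":0,"wy":0,"wz":0.15}]'
python3 -m jog '[{"tx":0.15,"ty":0.25,"tz":0,"wx":0,"wy":0,"wz":0.04},{"tx":0.3,"ty":0.5,"tz":0,"wx":0,"wy":0,"wz":0.075},{"tx":0.45,"ty":0.75,"tz":0,"wx":0,"wy":0,"wz":0.11},{"tx":0.6,"ty":1.0,"tz":0,"wx":0,"wy":0,"wz":0.15},{"tx":0.6,"ty":1.0,"tz":0,"wx":0,"wy":0,"wz":0.15}]'
python3 -m jog '[{"tx":0.15,"ty":0.25,"tz":0,"wx":0,"wy":0,"wz":0.04},{"tx":0.3,"ty":0.5,"tz":0,"wx":0,"wy":0,"wz":0.075},{"tx":0.45,"ty":0.75,"tz":0,"wx":0,"wy":0,"wz":0.11},{"tx":0.6,"ty":1.0,"tz":0,"wx":0,"wy":0,"wz":0.15},{"tx":0.6,"ty":1.0,"tz":0,"wx":0,"wy":0,"wz":0.15},{"tx":0.6,"ty":1.0,"tz":0,"wx":0,"wy":0,"wz":0.15}]'
python3 -c "
from rig import readout;o=readout.get_obs();print(o['joint_pos'],o['width'])"
```

```text
time: 1.1
position: [0.4266, -0.2707, 0.2314]
ee_rot: [-0.0, 0.868, 0.496, 0.001]
force: [-0.9, -0.9, -0.7]
width: 0.0003
grasp_force: 0.0
time: 1.6
position: [0.5161, -0.1204, 0.2312]
ee_rot: [-0.001, 0.78, 0.626, 0.001]
force: [-0.7, -0.7, 0.3]
width: 0.0002
grasp_force: 0.0
time: 2.2
position: [0.6037, 0.0246, 0.2306]
ee_rot: [-0.0, 0.676, 0.737, -0.0]
force: [0.4, -0.7, -0.9]
width: -0.0001
grasp_force: 0.0
[ 0.19576069  0.52620801 -0.48697765  1.63894889  0.2747174   1.04630809
 -0.28726719] -6.816958047312278e-05
```

```bash
python3 -m jog '[{"tx":0.11,"ty":0.07,"tz":-0.33,"wx":0,"wy":0,"wz":0},{"tx":0.11,"ty":0.07,"tz":-0.66,"wx":0,"wy":0,"wz":0},{"tx":0.11,"ty":0.07,"tz":-1.0,"wx":0,"wy":0,"wz":0},{"tx":0.11,"ty":0.07,"tz":-1.0,"wx":0,"wy":0,"wz":0},{"tx":0.11,"ty":0.07,"tz":-1.0,"wx":0,"wy":0,"wz":0}]'
python3 -m jog '[{"tx":0,"ty":0,"tz":-0.1,"wx":0,"wy":0,"wz":0},{"tx":0,"ty":0,"tz":-0.2,"wx":0,"wy":0,"wz":0},{"tx":0,"ty":0,"tz":-0.34,"wx":0,"wy":0,"wz":0},{"tx":0,"ty":0,"tz":-0.34,"wx":0,"wy":0,"wz":0},{"tx":0,"ty":0,"tz":-0.34,"wx":0,"wy":0,"wz":0}]'
python3 - <<'E'
from rig import capture
import cv2
for n in("side",):
    c=capture(n);cv2.imwrite(f'pics/{n}1.png',cv2.resize(c['img'][120:320,180:480],None,fx=2.5,fy=2.5))
E
```

```text
time: 2.7
position: [0.6201, 0.0339, 0.0817]
ee_rot: [-0.0, 0.676, 0.736, -0.001]
force: [0.3, -0.2, 0.8]
width: -0.0001
grasp_force: 0.0
time: 3.2
position: [0.6205, 0.035, 0.0309]
ee_rot: [0.0, 0.676, 0.737, 0.0]
force: [0.5, 0.3, -0.1]
width: -0.0001
grasp_force: 0.0
```

View pics/side1.png

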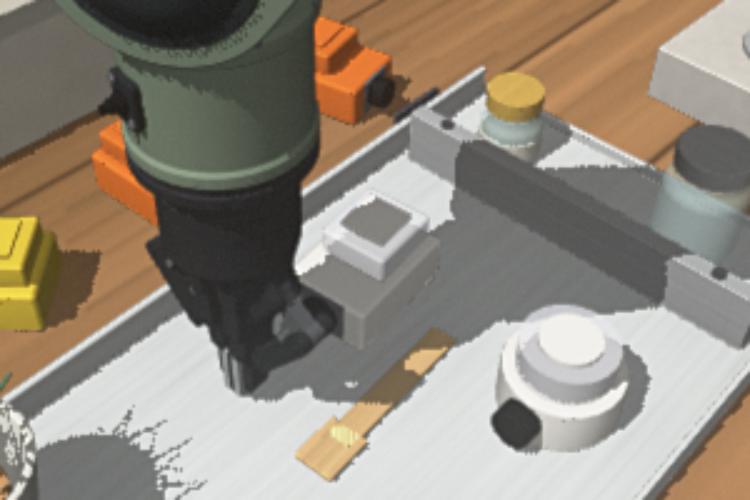

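The fingers are low behind the oblong's button at crop (320,310), with the round dispenser well clear. I push slowly towards the bar and stop about 10 mm short.

```bash
python3 -m jog '[{"tx":0.01,"ty":-0.1,"tz":0,"wx":0,"wy":0,"wz":0},{"tx":0.02,"ty":-0.2,"tz":0,"wx":0,"wy":0,"wz":0},{"tx":0.02,"ty":-0.26,"tz":0,"wx":0,"wy":0,"wz":0},{"tx":0.02,"ty":-0.29,"tz":0,"wx":0,"wy":0,"wz":0},{"tx":0.03,"ty":-0.32,"tz":0,"wx":0,"wy":0,"wz":0},{"tx":0.03,"ty":-0.36,"tz":0,"wx":0,"wy":0,"wz":0},{"tx":0.03,"ty":-0.4,"tz":0,"wx":0,"wy":0,"wz":0},{"tx":0.04,"ty":-0.44,"tz":0,"wx":0,"wy":0,"wz":0},{"tx":0.04,"ty":-0.48,"tz":0,"wx":0,"wy":0,"wz":0},{"tx":0.05,"ty":-0.52,"tz":0,"wx":0,"wy":0,"wz":0},{"tx":0.05,"ty":-0.56,"tz":0,"wx":0,"wy":0,"wz":0},{"tx":0.05,"ty":-0.6,"tz":0,"wx":0,"wy":0,"wz":0}]'
python3 - <<'E'
from rig import capture
from h import *
c=capture('top');np.savez('pics/top2.npz',**c);X=cloud(c)
m=np.zeros((400,640),bool);m[170:240,290:390]=1
z=X[...,2]
for a,b in((.03,.062),(.07,.084)):
    P=X[m&(z>a)&(z<b)];print(len(P),*rect(P))
cv2.imwrite('pics/top2.png',cv2.resize(c['img'][160:320,270:430],None,fx=3.5,fy=3.5))
E
```

```text
time: 4.45
position: [0.6278, -0.0555, 0.0303]
ee_rot: [-0.0, 0.676, 0.737, -0.0]
force: [-0.1, 1.3, 0.6]
width: 0.0
grasp_force: 0.6
63 [ 696.5 -200.7] [64.7 32.5] 35.7
0 [0. 0.] [0. 0.] 0.0
```

View pics/top2.png

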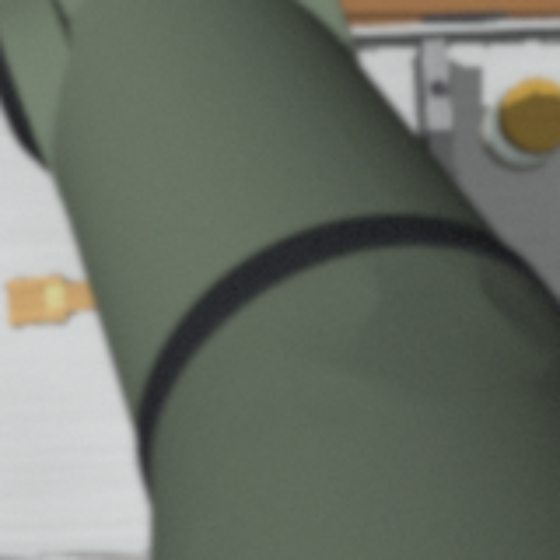

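The arm hides the top view, so I use the side view.

```bash
python3 - <<'E'
from rig import capture
from h import *
c=capture('side');np.savez('pics/side2.npz',**c);X=cloud(c)
x,y,z=np.moveaxis(X,-1,0);m=(x>.55)&(x<.72)&(y<-.08)&(y>-.2)
for a,b in((.03,.054),(.065,.084)):
    P=X[m&(z>a)&(z<b)];print(len(P),*rect(P))
cv2.imwrite('pics/side2.png',cv2.resize(c['img'][120:320,220:480],None,fx=2.5,fy=2.5))
E
```

```text
400 [ 634.6 -105.1] [131.3  79.5] 38.5
568 [ 631.3 -138.4] [50.1 54.2] 5.3
```

View pics/side2.png

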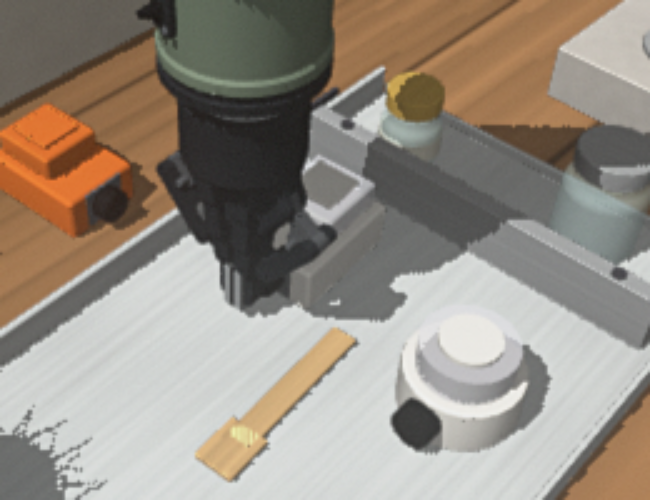

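The hopper measures (0.631, -0.138) and the yaw is 5.3°, so the dispenser is sliding squarely with about 37 mm of gap left. I continue, turning slightly to match the bar.

```bash
python3 -m jog '[{"tx":0,"ty":-0.04,"tz":0,"wx":0,"wy":0,"wz":-0.005},{"tx":0,"ty":-0.08,"tz":0,"wx":0,"wy":0,"wz":-0.01},{"tx":0,"ty":-0.12,"tz":0,"wx":0,"wy":0,"wz":-0.015},{"tx":0,"ty":-0.16,"tz":0,"wx":0,"wy":0,"wz":-0.02},{"tx":0.01,"ty":-0.2,"tz":0,"wx":0,"wy":0,"wz":-0.02},{"tx":0.01,"ty":-0.23,"tz":0,"wx":0,"wy":0,"wz":-0.02},{"tx":0.01,"ty":-0.25,"tz":0,"wx":0,"wy":0,"wz":-0.02},{"tx":0.01,"ty":-0.25,"tz":0,"wx":0,"wy":0,"wz":-0.02}]'
python3 -m jog '[{"tx":0,"ty":-0.01,"tz":0,"wx":0,"wy":0,"wz":0},{"tx":0,"ty":-0.02,"tz":0,"wx":0,"wy":0,"wz":0},{"tx":0,"ty":-0.02,"tz":0,"wx":0,"wy":0,"wz":0}]'
python3 -m jog '[{"tx":0,"ty":-0.01,"tz":0,"wx":0,"wy":0,"wz":0},{"tx":0,"ty":-0.02,"tz":0,"wx":0,"wy":0,"wz":0},{"tx":0,"ty":-0.02,"tz":0,"wx":0,"wy":0,"wz":0}]'
```

```text
time: 5.35
position: [0.6295, -0.0924, 0.0303]
ee_rot: [-0.0, 0.691, 0.723, 0.0]
force: [1.1, 4.0, -1.1]
width: 0.0002
grasp_force: 1.9
time: 5.65
position: [0.6294, -0.0953, 0.0303]
ee_rot: [0.0, 0.691, 0.723, 0.0]
force: [2.0, 5.0, -1.5]
width: -0.0001
grasp_force: 2.4
time: 5.95
position: [0.6295, -0.0981, 0.0303]
ee_rot: [-0.0, 0.691, 0.723, 0.0]
force: [2.0, 6.1, -1.4]
width: 0.0001
grasp_force: 2.9
```

The force rises along the spring, and about 6 N means nearly fully in. I press on to the hard stop.

```bash
python3 -m jog '[{"tx":0,"ty":-0.01,"tz":0,"wx":0,"wy":0,"wz":0},{"tx":0,"ty":-0.01,"tz":0,"wx":0,"wy":0,"wz":0}]'
python3 -m jog '[{"tx":0,"ty":-0.01,"tz":0,"wx":0,"wy":0,"wz":0},{"tx":0,"ty":-0.01,"tz":0,"wx":0,"wy":0,"wz":0}]'
python3 - <<'E'
from rig import capture
from h import *
c=capture('side');X=cloud(c)
x,y,z=np.moveaxis(X,-1,0);m=(x>.55)&(x<.72)&(y<-.08)&(y>-.207)
P=X[m&(z>.072)&(z<.084)];print(len(P),*rect(P))
E
```

```text
time: 6.15
position: [0.6298, -0.0984, 0.0304]
ee_rot: [-0.0, 0.691, 0.723, 0.001]
force: [2.7, 10.1, -1.0]
width: 0.0003
grasp_force: 5.1
time: 6.35
position: [0.6302, -0.0985, 0.0305]
ee_rot: [-0.001, 0.69, 0.723, 0.002]
force: [4.4, 15.9, -1.0]
width: -0.0
grasp_force: 7.9
514 [ 629.8 -141.5] [ 64.9 115.1] 0.2
```

It reached the hard stop: position stalled at 16 N, with the button fully in against the bar. I hold 0.6 s, then ease off and back out along +y.

```bash
python3 -m jog '[{"tx":0,"ty":0,"tz":0,"wx":0,"wy":0,"wz":0},{"tx":0,"ty":0,"tz":0,"wx":0,"wy":0,"wz":0},{"tx":0,"ty":0,"tz":0,"wx":0,"wy":0,"wz":0},{"tx":0,"ty":0,"tz":0,"wx":0,"wy":0,"wz":0},{"tx":0,"ty":0,"tz":0,"wx":0,"wy":0,"wz":0},{"tx":0,"ty":0,"tz":0,"wx":0,"wy":0,"wz":0}]'
python3 -m jog '[{"tx":0,"ty":0.03,"tz":0,"wx":0,"wy":0,"wz":0},{"tx":0,"ty":0.05,"tz":0,"wx":0,"wy":0,"wz":0},{"tx":0,"ty":0.08,"tz":0,"wx":0,"wy":0,"wz":0},{"tx":0,"ty":0.12,"tz":0,"wx":0,"wy":0,"wz":0},{"tx":0,"ty":0.2,"tz":0,"wx":0,"wy":0,"wz":0},{"tx":0,"ty":0.4,"tz":0,"wx":0,"wy":0,"wz":0},{"tx":0,"ty":0.6,"tz":0,"wx":0,"wy":0,"wz":0},{"tx":0,"ty":0.8,"tz":0,"wx":0,"wy":0,"wz":0},{"tx":0,"ty":1.0,"tz":0,"wx":0,"wy":0,"wz":0},{"tx":0,"ty":1.0,"tz":0,"wx":0,"wy":0,"wz":0}]'
python3 -m jog '[{"tx":0,"ty":0,"tz":0.3,"wx":0,"wy":0,"wz":0},{"tx":0,"ty":0.1,"tz":0.6,"wx":0,"wy":0,"wz":0},{"tx":0,"ty":0.4,"tz":0.9,"wx":0,"wy":0,"wz":0},{"tx":0,"ty":0.7,"tz":1.0,"wx":0,"wy":0,"wz":0},{"tx":0,"ty":1.0,"tz":1.0,"wx":0,"wy":0,"wz":0},{"tx":0,"ty":1.0,"tz":1.0,"wx":0,"wy":0,"wz":0}]'
python3 - <<'E'
from rig import capture
from h import *
c=capture('side');X=cloud(c)
x,y,z=np.moveaxis(X,-1,0);m=(x>.55)&(x<.72)&(y<-.06)&(y>-.2)
P=X[m&(z>.068)&(z<.084)];print(len(P),*rect(P))
d=(c['img'].max(-1)<60)&(x>.58)&(x<.68)&(y<-.03)&(y>-.13)&(z>.025)&(z<.06)
print('button',d.sum(),np.round(np.percentile(X[d],[5,50,95],axis=0),4).tolist())
cv2.imwrite('pics/side3.png',cv2.resize(c['img'][120:320,220:480],None,fx=2.5,fy=2.5))
E
```

```text
time: 7.0
position: [0.6301, -0.0985, 0.0305]
ee_rot: [-0.001, 0.69, 0.723, 0.002]
force: [4.0, 15.2, -0.7]
width: -0.0001
grasp_force: 7.7
time: 8.0
position: [0.6288, 0.0545, 0.0305]
ee_rot: [-0.001, 0.689, 0.725, 0.001]
force: [-0.3, 0.3, 0.1]
width: -0.0002
grasp_force: 0.0
time: 8.6
position: [0.6279, 0.2063, 0.1817]
ee_rot: [-0.001, 0.689, 0.725, 0.002]
force: [-0.5, -0.6, -1.2]
width: -0.0
grasp_force: 0.0
699 [ 629.7 -171.1] [50.7 55.6] 3.4
button 177 [[0.6155, -0.114, 0.0335], [0.6237, -0.1032, 0.0472], [0.6345, -0.1006, 0.0536]]
```

View pics/side3.png

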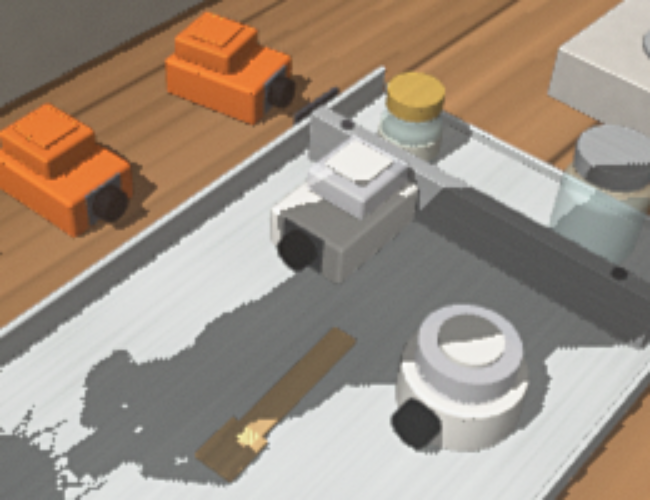

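The picture shows the dispenser standing flat at crop (345,215) with its nose against the bar. Its button at (298,250) is back out: the face is at y -0.1006, against -0.100 expected. The round dispenser is unmoved and the arm is clear.

```bash
python3 -c "
from rig import workorder;print(workorder.close_job())"
```

```text
the job is handed in; nothing more can be done
None
```

The job is handed in: I held the oblong dispenser's button fully in against the stop bar for about 0.6 s at roughly 15 N, it sprang back out, and the dispenser stands flat with its nose at the bar and the round one unmoved; no verdict was returned.

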